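# Pin the tile jig at its largest size

### The job

Set the tile jig to its largest size: push its sliding fence all the way to the end stop at the steel bracket, then take the long pin with the flat tab head out of the wooden pin block and push it down through the bracket's eye and the slide's tongue until its collar sits on the bracket, and let go. Leave the round-knobbed pin in its block and do not disturb the beaker or the small bowl.

Things in the scene. Friction and masses are not known exactly. Their poses are not given: they have to be found in the camera images.
- jig: tile jig fixed to the table: plywood board 92 x 300 x 14 mm with two aluminium rails (tops at 24 mm) along its y axis, a fixed wooden fence at its -y end and a steel bracket at its +y end (plate 76 x 36 x 12 mm, top 52 mm above the table, on two posts). Origin: centre of the board's underside; x across, y along the slide towards the bracket, z up
- size_slide (a joint): position of the sliding fence along the jig's +y axis in m: 0 = smallest size, 0.100 = end stop (largest size). Starts at 0 to 0.045; friction (1.5 N) holds it where it is left. Its steel tongue (28 mm wide, 24 to 34 mm above the table) reaches 106 mm ahead of the grip towards the bracket; at the end stop the tongue's 13 mm hole is under the bracket's eye
- slide_grip (a point): centre of the top of the sliding fence's upright wooden grip block: 32 mm along jig x, 16 mm along jig y, standing 36 mm above the fence bar (bar 80 x 18 mm, its top 46 mm above the table); this point is 81 mm above the table. Lies on the jig's centre line
- pin_eye (a point): centre of the upper mouth of the round 12 mm eye through the steel bracket, 52 mm above the table, 115 mm from the jig's origin along its +y axis; mouth chamfered 2 mm; when the slide is at its stop its grip is 88 mm from here
- lock_pin: the long steel pin with a flat tab head, upright in the wooden pin block (either hole): round shank 10 mm, 35 mm long with a bevelled tip, a collar 20 mm wide, then the tab: 14 mm thick along the pin's x, 24 mm wide along y. Origin at the shank's tip; z up along the pin; collar underside at z = 35 mm, tab from 39 to 73 mm. Parked, its tip is 10 mm above the table
- knob_pin: the other, shorter pin, in the other hole of the block: shank 10 mm and 20 mm long, collar 20 mm wide, head a round 22 mm knob on a stem, overall 53 mm. Origin at the shank's tip, 25 mm above the table; to be left where it is
- pin_block: light wooden block 56 (x) x 130 (y) x 45 mm (z) fixed to the table with two 14 mm holes, 40 mm deep, at y = -35 and +35 mm of its own frame; each holds a pin with the collar resting on the top. Origin: centre of its underside
- beaker: brown raw clay beaker, 65 mm wide and 78 mm tall, standing; origin at the centre of its foot; bystander
- bowl: small clay bowl, 60 mm wide and 42 mm tall, standing; origin at the centre of its foot; bystander

How it is judged:
By the outcome, as a careful person would: the job done as asked, in the order asked, and still so for the second after the job is handed in, with the robot touching nothing.
It also fails if it takes over 53 s, if anything falls off the work surface, if the arm or the gripper's body presses on something with over 40 N, if the wrist force passes 120 N, or if a joint passes its speed limit or range.

### The arm

A 6-joint arm with a two-finger parallel gripper is mounted at the origin on the work surface; the furniture and walls round the work are solid. World frame = base frame: x ahead of the robot, y to its left, z up, the work surface at z = 0. Lengths are in m, angles in rad, forces in N, time in s.
With the tool pointing down it reaches from about 0.35 to 0.85 m from the base axis. Payload 8.1 kg.
Tool frame: the origin (TCP) lies at the very end of the fingers, on their centre line; the grasp point (between the pads) lies 19 mm behind it; z points along the fingers, y is the line along which they close (so a half turn about z gives the same grasp; the last joint's range is limited). The gripper opens to 93 mm and grips with 3 to 60 N. Pads are 15 mm wide; open, the fingers measure 128 mm over their backs; the gripper's body (75 mm by 188 mm) begins 65 mm behind the grasp point.
Start: joints at [1.056, 0.13, 1.488, -0, 1.523, -0.085], TCP at [0.25, 0.545, 0.219] pointing down, gripper open.
Joint ranges: [-2.96, 2.96], [-0.89, 2.26], [0.02, 2.5], [-1.34, 4.48], [0, 2.73], [-2.66, 2.66]. Speed limits (rad/s): [2.39, 2.39, 2.79, 3.14, 3.14, 3.14].

### API

Orientations are given as a rotation vector (axis times angle).
In Python, from plant import robot gives the robot as it stands.
- The arm moves only by the tool play_rows, never from a script. Its argument "deltas" is one flat list of numbers, 5 for each row, row after row: the shift along the tool's x, y, z in mm, then the turn about the tool's z in degrees, then the finger opening in mm, from 0 to 93. A call has 1 to 10 rows; each row shifts and turns the commanded pose from where the row before left it, along the tool's axes as they then stand; what a row does not reach is not made up. A row lasts 1/12 s, in which the tool goes at most 41.7 mm and 7.16 degrees, less where a joint would pass 70% of its speed; a pose out of reach is approached as far as the arm can. A call with a gripper value outside its range is refused whole. The fingers move at their own pace and stop on an object; "newtons" is the grip in N (left out, the last holds). Time passes only in rows, so rows that do not move let the fingers close. It gives the time, the measured TCP pose, the force, the opening and the grip force at its end, in the units of the state.
- robot.read_state(): the state, without advancing time (a new reading comes with each control period).
- robot.read_camera(name): name is "side" or "top"; returns a dict with "pixels" (480x640x3 uint8, blue, green, red), "mtx" (3x3 intrinsics, pixels), "eye" and "rotation" of the camera in the world. Camera axes: x right, y up, looking along -z (the intrinsics and any distortion apply to the point x, -y, -z); pixel columns grow to the right and rows downward; lengths in m; the calibration is good to about 2 mm. A picture is of the moment at which its call begins. There is no depth.
- robot.close_job(): hands the job in; it is judged then, once.
The state is a dict: "t": time; "q": joint angles; "dq": joint speeds; "joint_torque": joint torques, N m; "tool_pos": TCP position; "orientation": TCP orientation; "force": force on the tool from outside, world axes, zero at the start; "wrist_torque": the same for the moment, N m; "opening": finger opening in m; "gripper_force": force on a finger pad.
Only numpy, scipy, OpenCV 4.12 (cv2) and the standard library are available. Lean on these libraries where they do the work, as an engineer would, in place of code of your own. Each camera call takes 0.05 s, during which the arm holds its last target. There are 200 camera calls.

## Working session

There is one attempt and no reset: what is moved stays moved. The work goes in short steps, Python scripts to look and compute and a tool call to move; the robot and the scene stay as the last step left them, time stands still between calls to the robot, and variables do not carry over. Pictures are saved under pics/ and viewed, at most 10 in all, crops included, and the job is handed in when it is done.

Besides the shell and the picture viewer there is one more tool, called after "Call:" as name(argument=value, ...) on one line, values as JSON. play_rows: Moves the arm, as the interface text tells. Its arguments: {"type":"object","properties":{"deltas":{"type":"array"},"newtons":{"type":"number"}},"required":["deltas"]}

```bash
ls; mkdir -p pics
cat > h.py <<'E'
import numpy as np, cv2
from plant import robot
def snap(n,f):
    c=robot.read_camera(n); cv2.imwrite(f,c["pixels"]); np.savez('%s.npz'%n,**{k:np.array(c[k]) for k in c}); return c
def ray(c,u,v):
    K=np.array(c["mtx"]);d=np.linalg.inv(K)@[u,v,1]; d=np.array([d[0],-d[1],-d[2]])
    return np.array(c["eye"]),np.array(c["rotation"])@d
def at(c,u,v,z):
    e,d=ray(c,u,v); return e+d*(z-e[2])/d[2]
def proj(c,p):
    q=np.array(c["rotation"]).T@(np.array(p)-np.array(c["eye"])); K=np.array(c["mtx"])
    r=K@[q[0],-q[1],-q[2]]; return r[:2]/r[2]
E
python3 - <<'E'
from h import *
for n in("top","side"):
    c=snap(n,f'pics/{n}0.png'); print({k:(np.array(c[k]).round(3).tolist() if k!='pixels' else 0) for k in c})
print(robot.read_state())
E
```

```text
pics
{'pixels': 0, 'mtx': [[450.962, 0.0, 321.371], [0.0, 450.962, 238.464], [0.0, 0.0, 1.0]], 'eye': [0.404, 0.063, 1.016], 'rotation': [0.056, -0.056, -1.594]}
{'pixels': 0, 'mtx': [[475.124, 0.0, 315.672], [0.0, 475.124, 237.51], [0.0, 0.0, 1.0]], 'eye': [0.513, 0.645, 1.11], 'rotation': [0.029, 0.781, 3.001]}
{'t': 0.1, 'q': array([ 1.05561121e+00,  1.31081270e-01,  1.48915312e+00, -4.15259428e-05,
        1.52301087e+00, -8.54137808e-02]), 'dq': array([-0.00041751, -0.00056698, -0.00203342, -0.00146272,  0.00035758,
       -0.0004185 ]), 'joint_torque': array([ 8.41149522e-04, -5.61339855e+01, -4.93093729e+01,  7.69866491e-02,
        2.91925325e-02, -1.45825811e-05]), 'tool_pos': array([0.24974639, 0.54498933, 0.21770444]), 'orientation': array([-6.69800691e-01, -3.06889928e+00,  2.49865584e-03]), 'force': array([ 0.28325883, -0.00315667,  0.08455026]), 'wrist_torque': array([ 0.01372021, -0.00806443,  0.01009226]), 'gripper_force': 0.0, 'opening': 0.0931136474140511}
```

View pics/top0.png

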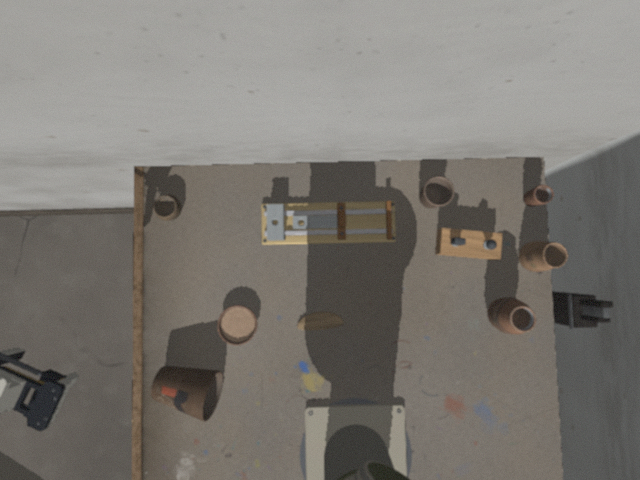

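View pics/side0.png

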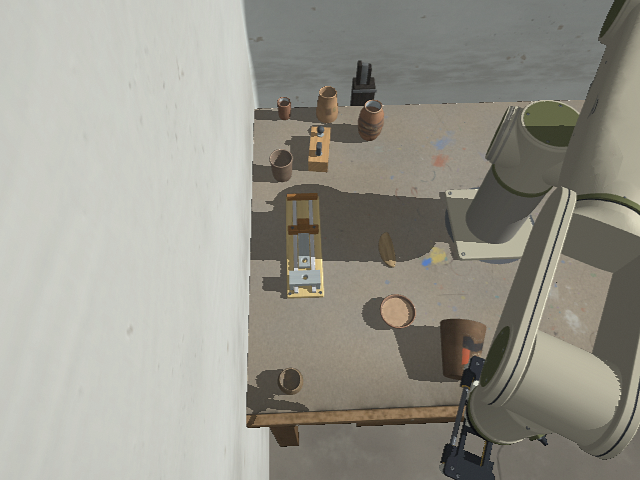

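```bash
sed -i 's/np.array(c\["rotation"\])/cv2.Rodrigues(np.array(c["rotation"],float))[0]/g' h.py
python3 - <<'E'
from h import *
t=cv2.imread('pics/top0.png');s=cv2.imread('pics/side0.png')
a=cv2.resize(t[190:270,255:515],None,fx=3,fy=3,interpolation=2)   # 780x240
b=cv2.resize(s[110:310,270:340],None,fx=4,fy=4,interpolation=2) 
b=cv2.rotate(b,cv2.ROTATE_90_CLOCKWISE) # 800x280
o=np.zeros((530,800,3),np.uint8);o[:240,:780]=a;o[245:525,:800]=b
cv2.imwrite('pics/c0.png',o)
E
```

```text
(no output)
```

View pics/c0.png

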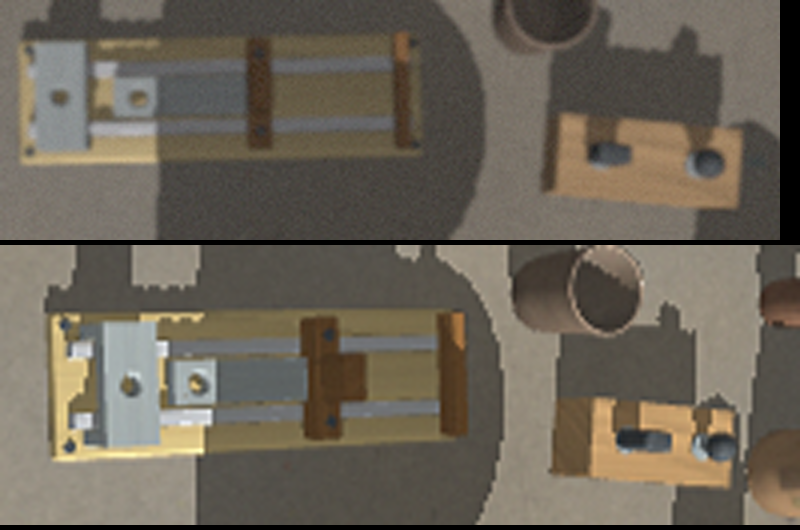

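```bash
cat > fit.py <<'E'
from h import *
from scipy.optimize import least_squares
T={k:v for k,v in np.load('top.npz').items()};S={k:v for k,v in np.load('side.npz').items()}
tp=lambda x,y:(255+(x+.5)/3-.5,190+(y+.5)/3-.5)
sp=lambda X,Y:(270+(Y-245+.5)/4-.5,310-(X+.5)/4-.5)
def fit(items,x0):
    def w(p,L): c,s=np.cos(p[2]),np.sin(p[2]); return np.array([p[0]+c*L[0]-s*L[1],p[1]+s*L[0]+c*L[1],L[2]])
    f=lambda p:np.concatenate([proj(C,w(p,L))-px for C,px,L in items])
    r=least_squares(f,x0,loss='soft_l1'); print(r.x.round(4),'res',r.fun.reshape(-1,2).round(1).tolist()); return r.x,lambda L:w(r.x,L)
E
python3 - <<'E'
from fit import *
print(at(T,*tp(60,97),.052),at(S,*sp(130,386),.052))
print('tab top',at(T,*tp(600,154),.083),at(T,*tp(620,154),.066),at(S,*sp(645,440),.066))
B=[(-.046,.15,.014),(.046,.15,.014),(.046,-.15,.014),(-.046,-.15,.014)]
# up in image=+x, left=+y
J=[(T,tp(22,163),B[0]),(T,tp(21,40),B[1]),(T,tp(418,33),B[2]),(T,tp(422,155),B[3]),(S,sp(55,461),B[0]),(S,sp(50,315),B[1]),(S,sp(465,312),B[2]),(S,sp(466,437),B[3]),(T,tp(60,97),(0,.115,.052)),(S,sp(130,386),(0,.115,.052))]
p,w=fit(J,[.45,.05,0]); print('eye',w((0,.115,.052)),'stopgrip',w((0,.027,.081)))
for z,(C,q) in {.046:(S,sp(317,377)),.0461:(T,tp(259,93))}.items(): 
    g=at(C,*q,z); c,s=np.cos(p[2]),np.sin(p[2]); print('bar local y',-s*(g[0]-p[0])+c*(g[1]-p[1]), g)
P=[(-.028,.065,.045),(.028,.065,.045),(.028,-.065,.045),(-.028,-.065,.045)]
K=[(T,tp(556,193),P[0]),(T,tp(560,114),P[1]),(T,tp(741,129),P[2]),(T,tp(738,208),P[3]),(S,sp(590,476),P[0]),(S,sp(592,398),P[1]),(S,sp(736,409),P[2]),(S,sp(733,487),P[3])]
p,w=fit(K,[.4,-.2,0]); print('hole+',w((0,.035,.045)),'hole-',w((0,-.035,.045)))
E
```

```text
[0.51063865 0.1616765  0.052     ] [0.50966047 0.16357373 0.052     ]
tab top [ 0.45879095 -0.21370351  0.083     ] [ 0.45945408 -0.23279345  0.066     ] [ 0.45863716 -0.22499214  0.066     ]
[ 0.5107  0.0465 -0.0019] res [[-0.9, 0.6], [-1.1, 0.6], [0.5, 0.0], [0.6, 0.4], [-0.1, -0.9], [-0.8, -0.8], [-1.3, 2.3], [0.5, 1.6], [0.1, -0.1], [-0.5, -0.7]]
eye [0.51089758 0.16151795 0.052     ] stopgrip [0.51072806 0.07351811 0.081     ]
bar local y -0.018317787555261464 [0.51108179 0.02819956 0.046     ]
bar local y -0.027622027351806893 [0.51077999 0.01889588 0.0461    ]
[ 0.4551 -0.2598 -0.1043] res [[0.0, -0.1], [0.3, 0.4], [0.1, 0.2], [-0.2, -0.2], [0.2, -0.1], [-0.1, -0.6], [0.1, 0.5], [-0.5, 0.7]]
hole+ [ 0.45872926 -0.22500629  0.045     ] hole- [ 0.4514449  -0.29462624  0.045     ]
```

```bash
cat >> h.py <<'E'
def tool(st=None):
    st=st or robot.read_state(); R=cv2.Rodrigues(np.array(st["orientation"],float))[0]; return np.array(st["tool_pos"]),R
def need(target,yaw):
    """shift in tool mm, turn in deg (turn done last), so that tool y points along world angle yaw (deg), mod 180"""
    p,R=tool(); d=R.T@(np.array(target)-p)*1000
    a=np.degrees(np.arctan2(R[1,1],R[0,1])); t=-((yaw-a+90)%180-90)
    print('tooly yaw',a.round(2),'shift',d.round(1),'turn',round(t,2),'z',R[:,2].round(3),'q6',robot.read_state()['q'][5].round(2))
E
python3 - <<'E'
from fit import *
print('grip side',at(S,*sp(343,377),.081),'tongue hole top',at(T,*tp(138,98),.034),'side',at(S,*sp(197,384),.034))
print('beaker',at(T,437,188,.078),at(T,238,325,.03),'bar front/back top',at(T,*tp(246,93),.046),at(T,*tp(272,93),.046))
need((.5107,.02,.15),90)
E
```

```text
grip side [0.5105558  0.02955221 0.081     ] tongue hole top [0.5105434 0.1066627 0.034    ] side [0.50933754 0.10900207 0.034     ]
beaker [ 0.57143618 -0.18308015  0.078     ] [0.29114381 0.24684016 0.03      ] bar front/back top [0.51101358 0.02825461 0.046     ] [0.51056841 0.00952837 0.046     ]
tooly yaw 65.38 shift [-456.  -368.4   68.3] turn -24.62 z [-0.001 -0.001 -1.   ] q6 -0.09
```

Call:
play_rows(deltas=[0,0,0,-6.15,93,0,0,0,-6.15,93,0,0,0,-6.15,93,0,0,0,-6.15,93,-13,-26,0,0,93,-13,-26,0,0,93,-13,-26,0,0,93,-13,-26,0,0,93,-13,-26,0,0,93,-13,-26,0,0,93], newtons=15)

```text
t: 0.93
tool_pos: [0.3281, 0.388, 0.2181]
orientation: [-0.0, -3.141, 0.001]
force: [0.1, 0.4, -0.0]
opening: 0.0932
gripper_force: 0.0
```

Call:
play_rows(deltas=[-13,-26,0,0,80,-13,-26,0,0,80,-13,-26,0,0,80,-13,-26,0,0,80,-13,-26,0,0,80,-13,-26,0,0,80,-13,-26,0,0,80,-13,-26,0,0,70,-13,-26,0,0,70,-13,-26,0,0,70])

```text
t: 1.77
tool_pos: [0.458, 0.1279, 0.2183]
orientation: [-0.001, -3.141, 0.0]
force: [-0.5, 0.1, 0.0]
opening: 0.0708
gripper_force: 0.0
```

```bash
python3 -c "
from h import *
need((.5107,.0195,.055),90)"
```

```text
tooly yaw 89.97 shift [ -52.9 -108.4  163.3] turn -0.03 z [-0. -0. -1.] q6 -1.41
```

Call:
play_rows(deltas=[-13,-27,0,0,70,-13,-27,0,0,70,-13,-27,0,0,70,-14,-27,0,0,70,0,0,25,0,70,0,0,30,0,70,0,0,30,0,70,0,0,30,0,70,0,0,28,0,70,0,0,20,0,70])

```text
t: 2.6
tool_pos: [0.5087, 0.0214, 0.0523]
orientation: [-0.001, -3.138, -0.0]
force: [0.0, -0.2, -1.1]
opening: 0.0701
gripper_force: 0.0
```

Call:
play_rows(deltas=[0,0,0,0,70,0,0,0,0,0,0,0,0,0,0,0,0,0,0,0,0,0,0,0,0,0,0,0,0,0,0,0,0,0,0,0,0,0,0,0,0,0,0,0,0,0,0,0,0,0], newtons=15)

```text
t: 3.43
tool_pos: [0.5109, 0.0212, 0.0558]
orientation: [0.001, 3.141, -0.0]
force: [0.0, -0.7, 2.0]
opening: 0.0161
gripper_force: 15.0
```

Call:
play_rows(deltas=[0,6,0,0,0,0,8,0,0,0,0,8,0,0,0,0,8,0,0,0,0,8,0,0,0,0,6,0,0,0,0,3,0,0,0,0,1,0,0,0,0,1,0,0,0,0,0,0,0,0])

```text
t: 4.27
tool_pos: [0.511, 0.0706, 0.0558]
orientation: [0.001, 3.141, 0.001]
force: [2.5, 2.2, 2.6]
opening: 0.0158
gripper_force: 15.0
```

Call:
play_rows(deltas=[0,1,0,0,0,0,1,0,0,0,0,1,0,0,0,0,1,0,0,0,0,0,0,0,0,0,0,0,0,0])

```text
t: 4.77
tool_pos: [0.511, 0.0744, 0.0558]
orientation: [0.001, 3.141, 0.0]
force: [2.5, -1.4, 2.6]
opening: 0.0161
gripper_force: 15.0
```

Near the expected stop; press on until the force rises.

Call:
play_rows(deltas=[0,1,0,0,0,0,1,0,0,0,0,0,0,0,0])

```text
t: 5.02
tool_pos: [0.511, 0.0745, 0.0558]
orientation: [0.001, 3.141, -0.005]
force: [2.4, -10.6, 4.3]
opening: 0.0157
gripper_force: 15.0
```

Call:
play_rows(deltas=[0,1,0,0,0,0,1,0,0,0,0,0,0,0,0])

```text
t: 5.27
tool_pos: [0.511, 0.0746, 0.0558]
orientation: [0.002, 3.142, -0.01]
force: [1.1, -19.4, 4.3]
opening: 0.0156
gripper_force: 15.0
```

Call:
play_rows(deltas=[0,-2,0,0,0,0,-1,0,0,0,0,0,0,0,0,0,0,0,0,40,0,0,0,0,40,0,0,0,0,40,0,0,0,0,40,0,0,0,0,40])

```text
t: 5.93
tool_pos: [0.5102, 0.0756, 0.0552]
orientation: [-0.0, -3.14, -0.0]
force: [0.7, 0.6, -0.2]
opening: 0.0392
gripper_force: 0.0
```

Call:
play_rows(deltas=[0,0,-15,0,40,0,0,-25,0,40,0,0,-25,0,40,0,0,-25,0,40,0,0,-20,0,40,6,-30,0,0,40,6,-30,0,0,40,6,-30,0,0,40,6,-30,0,0,40,6,-30,0,0,40])

```text
t: 6.77
tool_pos: [0.4801, -0.0756, 0.1656]
orientation: [0.0, -3.142, -0.0]
force: [1.3, -0.2, 0.1]
opening: 0.0401
gripper_force: 0.0
```

Run:
```python
from fit import *
need((.4587,-.225,.055),84)
c=snap('top','pics/t1.png');d=snap('side','pics/s1.png')
a=cv2.resize(c['pixels'][190:270,255:515],None,fx=3,fy=3,interpolation=2)
b=cv2.rotate(cv2.resize(d['pixels'][110:310,270:340],None,fx=4,fy=4,interpolation=2),cv2.ROTATE_90_CLOCKWISE)
o=np.zeros((530,800,3),np.uint8);o[:240,:780]=a;o[245:525,:800]=b
cv2.imwrite('pics/c1.png',o)
```

```text
tooly yaw 90.01 shift [  21.5 -149.4  110.6] turn 6.01 z [-0.  0. -1.] q6 -1.83
```

View pics/c1.png

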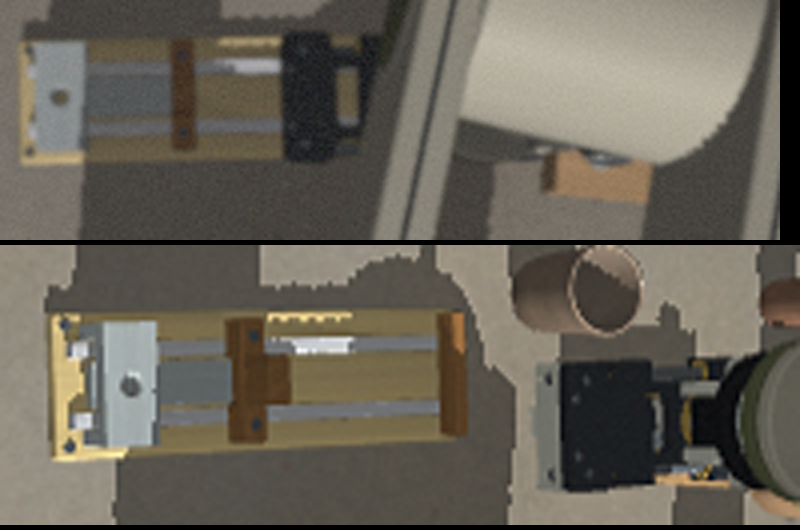

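Call:
play_rows(deltas=[3.5,-25,0,0,40,3.5,-25,0,0,40,3.5,-25,0,0,40,3.5,-25,0,0,40,3.5,-25,0,0,40,4,-24.5,0,0,40,0,0,0,6,40,0,0,30,0,40,0,0,25,0,40,0,0,0,0,40])

```text
t: 7.7
tool_pos: [0.4563, -0.2217, 0.1052]
orientation: [-0.165, -3.13, -0.007]
force: [-0.3, 0.1, -0.8]
opening: 0.0404
gripper_force: 0.0
```

Run:
```python
from fit import *
need((.4587,-.225,.053),84)
d=snap('side','pics/s2.png')
cv2.imwrite('pics/c2.png',cv2.resize(d['pixels'][90:190,250:390],None,fx=5,fy=5,interpolation=2))
```

```text
tooly yaw 83.97 shift [-3.2 -3.3 52.2] turn -0.03 z [-0.007  0.005 -1.   ] q6 -2.02
```

View pics/c2.png

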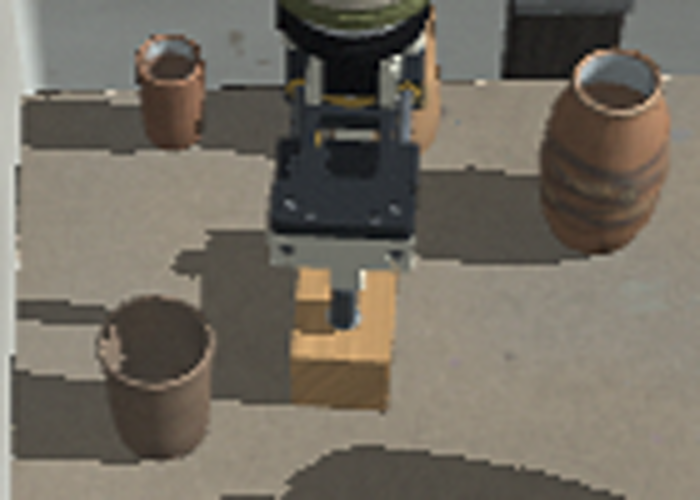

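Call:
play_rows(deltas=[0,0,0,0,40,0,0,0,0,40])

```text
t: 7.92
tool_pos: [0.4603, -0.2243, 0.1125]
orientation: [0.164, 3.135, -0.001]
force: [0.6, 0.7, 1.6]
opening: 0.0397
gripper_force: 0.0
```

```bash
python3 -c "
from h import *
need((.4587,-.225,.053),84)"
```

```text
tooly yaw 84.01 shift [ 1.6 -0.9 59.5] turn 0.01 z [ 0.002 -0.001 -1.   ] q6 -2.02
```

Call:
play_rows(deltas=[0,0,15,0,40,0,0,15,0,40,0,0,12,0,40,0,0,10,0,40,0,0,5,0,40,0,0,0,0,40,0,0,0,0,40])

```text
t: 8.5
tool_pos: [0.4593, -0.2242, 0.0539]
orientation: [-0.165, -3.137, -0.0]
force: [0.2, 0.3, -0.2]
opening: 0.0402
gripper_force: 0.0
```

Call:
play_rows(deltas=[0,0,0,0,0,0,0,0,0,0,0,0,0,0,0,0,0,0,0,0,0,0,0,0,0,0,0,0,0,0,0,0,0,0,0], newtons=30)

```text
t: 9.08
tool_pos: [0.4596, -0.2244, 0.0543]
orientation: [0.165, 3.136, -0.001]
force: [-0.4, 1.3, 5.3]
opening: 0.0238
gripper_force: 30.0
```

Call:
play_rows(deltas=[0,0,-5,0,0,0,0,-10,0,0,0,0,-15,0,0,0,0,-20,0,0,0,0,-20,0,0,0,0,-20,0,0,0,0,-10,0,0,0,0,-5,0,0,0,0,0,0,0,0,0,0,0,0])

```text
t: 9.92
tool_pos: [0.4588, -0.2239, 0.1579]
orientation: [-0.165, -3.136, -0.001]
force: [0.7, 0.7, -0.9]
opening: 0.0239
gripper_force: 30.0
```

Call:
play_rows(deltas=[0,0,0,-3,0,0,0,0,-3,0,-4,25,0,0,0,-4,30,0,0,0,-4,30,0,0,0,-4,30,0,0,0,-4,30,0,0,0,-4,30,0,0,0,-4,30,0,0,0,-4,30,0,0,0])

```text
t: 10.75
tool_pos: [0.4901, 0.0124, 0.1568]
orientation: [-0.001, -3.139, -0.0]
force: [-0.1, -1.2, -0.4]
opening: 0.0242
gripper_force: 30.0
```

```bash
python3 -c "
from h import *
need((.511,.1625,.150),90)"
```

```text
tooly yaw 89.97 shift [-20.8 150.1   6.8] turn -0.03 z [-0.003  0.    -1.   ] q6 -1.65
```

Call:
play_rows(deltas=[-4,25,0,0,0,-4,25,0,0,0,-4,25,0,0,0,-4,25,0,0,0,-4,25,0,0,0,0,15,0,0,0,0,8,10,0,0,0,0,20,0,0,0,0,10,0,0,0,0,0,0,0])

```text
t: 11.58
tool_pos: [0.5082, 0.1578, 0.1139]
orientation: [-0.001, -3.134, 0.003]
force: [0.3, -0.9, -0.3]
opening: 0.0244
gripper_force: 30.0
```

Call:
play_rows(deltas=[0,0,0,0,0,0,0,0,0,0,0,0,0,0,0])

```text
t: 11.83
tool_pos: [0.512, 0.1585, 0.1196]
orientation: [0.002, 3.14, 0.0]
force: [0.5, -0.7, 0.2]
opening: 0.024
gripper_force: 30.0
```

Run:
```python
from fit import *
need((.511,.1625,.105),90)
c=snap('top','pics/t3.png');d=snap('side','pics/s3.png')
a=cv2.resize(c['pixels'][195:255,245:325],None,fx=5,fy=5,interpolation=2)
b=cv2.resize(d['pixels'][240:310,270:350],None,fx=5,fy=5,interpolation=2)
o=np.zeros((360,800,3),np.uint8);o[:300,:400]=a;o[:350,400:]=b
cv2.imwrite('pics/c3.png',o)
# where tip, eye project in crops
p,R=tool(); tip=p+np.array([0,0,-.0443])
for n,C,u0,v0,off in(('top',c,245,195,0),('side',d,270,240,400)):
  for l,P in(('tip',tip),('collar',tip+[0,0,.035]),('eye',(.511,.1625,.052))):
    q=proj(C,P); print(n,l,((q-[u0,v0])*5+[off,0]).round(0))
```

```text
tooly yaw 89.93 shift [ 1.   4.  14.6] turn -0.07 z [ 0.001  0.    -1.   ] q6 -1.37
top tip [150. 125.]
top collar [141. 116.]
top eye [146. 134.]
side tip [568. 155.]
side collar [567. 123.]
side eye [572. 182.]
```

View pics/c3.png

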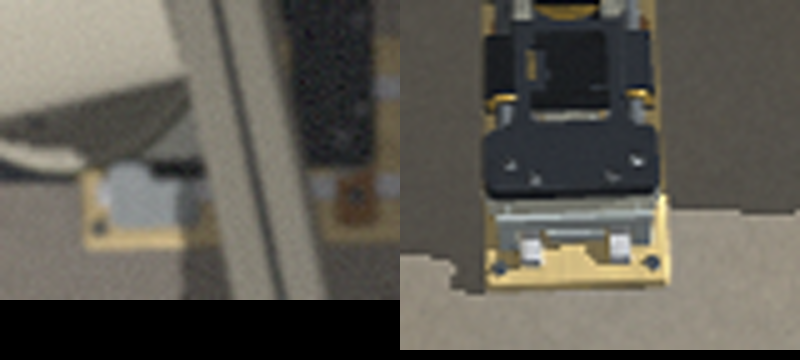

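Call:
play_rows(deltas=[0,3.8,0,0,0,0,0,8,0,0,0,0,8,0,0,0,0,4,0,0,0,0,0,0,0,0,0,0,0,0,0,0,0,0,0])

```text
t: 12.52
tool_pos: [0.5113, 0.1626, 0.0985]
orientation: [-0.001, -3.141, 0.0]
force: [0.4, 0.8, -1.1]
opening: 0.0239
gripper_force: 30.0
```

Call:
play_rows(deltas=[0,0,2,0,0,0,0,2,0,0,0,0,2,0,0,0,0,1,0,0,0,0,0,0,0,0,0,0,0,0])

```text
t: 13.02
tool_pos: [0.5112, 0.1626, 0.0915]
orientation: [-0.001, -3.141, 0.0]
force: [0.1, -0.5, -1.1]
opening: 0.0242
gripper_force: 30.0
```

Call:
play_rows(deltas=[0,0,3,0,0,0,0,3,0,0,0,0,3,0,0,0,0,2,0,0,0,0,0,0,0])

```text
t: 13.43
tool_pos: [0.511, 0.1625, 0.0799]
orientation: [-0.001, -3.141, 0.0]
force: [0.8, -0.1, -1.0]
opening: 0.0237
gripper_force: 30.0
```

Call:
play_rows(deltas=[0,0,2,0,0,0,0,2,0,0,0,0,2,0,0,0,0,1,0,0,0,0,0,0,0])

```text
t: 13.85
tool_pos: [0.5111, 0.1626, 0.0733]
orientation: [-0.001, -3.141, 0.0]
force: [0.1, -0.6, -1.4]
opening: 0.0239
gripper_force: 30.0
```

Call:
play_rows(deltas=[0,0,3,0,0,0,0,3,0,0,0,0,2,0,0,0,0,1,0,0,0,0,1,0,0,0,0,0,0,0])

```text
t: 14.35
tool_pos: [0.5111, 0.1626, 0.0633]
orientation: [-0.001, -3.141, 0.0]
force: [0.1, 0.4, -0.8]
opening: 0.024
gripper_force: 30.0
```

Call:
play_rows(deltas=[0,0,1,0,0,0,0,1,0,0,0,0,0,0,0,0,0,0,0,0])

```text
t: 14.68
tool_pos: [0.5113, 0.1626, 0.0616]
orientation: [-0.001, -3.141, 0.0]
force: [-0.2, 0.9, -0.8]
opening: 0.0242
gripper_force: 30.0
```

Call:
play_rows(deltas=[0,0,1,0,0,0,0,0,0,0,0,0,0,0,0])

```text
t: 14.93
tool_pos: [0.5115, 0.1627, 0.0614]
orientation: [0.001, 3.141, 0.0]
force: [-2.5, -0.5, 4.7]
opening: 0.0239
gripper_force: 30.0
```

Call:
play_rows(deltas=[0,0,0.5,0,0,0,0,0,0,0,0,0,0,0,0])

```text
t: 15.18
tool_pos: [0.5116, 0.1627, 0.0613]
orientation: [0.001, 3.141, 0.0]
force: [-3.9, -0.9, 9.4]
opening: 0.024
gripper_force: 30.0
```

Collar seated at the expected height; release and lift clear.

Call:
play_rows(deltas=[0,0,-0.8,0,0,0,0,0,0,40,0,0,0,0,40,0,0,0,0,40,0,0,0,0,40,0,0,0,0,40,0,0,-10,0,40,0,0,-15,0,40,0,0,-20,0,40,0,0,-30,0,40])

```text
t: 16.02
tool_pos: [0.5095, 0.1622, 0.1349]
orientation: [-0.001, -3.137, 0.001]
force: [-0.4, -0.5, 0.6]
opening: 0.04
gripper_force: 0.0
```

Call:
play_rows(deltas=[0,0,-30,0,40,0,0,-30,0,40,0,-30,0,0,40,0,-30,0,0,40,0,-30,0,0,40,0,-30,0,0,40,0,-30,0,0,40,0,-30,0,0,40,0,0,0,0,40,0,0,0,0,40])

```text
t: 16.85
tool_pos: [0.5113, -0.0187, 0.1967]
orientation: [0.006, 3.141, -0.0]
force: [-0.5, 0.4, -0.3]
opening: 0.0402
gripper_force: 0.0
```

Run:
```python
from fit import *
c=snap('top','pics/t4.png');d=snap('side','pics/s4.png')
a=cv2.resize(c['pixels'][190:270,255:515],None,fx=3,fy=3,interpolation=2)
b=cv2.rotate(cv2.resize(d['pixels'][110:310,270:340],None,fx=4,fy=4,interpolation=2),cv2.ROTATE_90_CLOCKWISE)
o=np.zeros((530,800,3),np.uint8);o[:240,:780]=a;o[245:525,:800]=b
cv2.imwrite('pics/c4.png',o); print(proj(d,(.511,.1625,.090)),proj(d,(.511,.1625,.056)))
```

```text
[304.10124818 269.8198356 ] [304.28998312 275.80921611]
```

View pics/c4.png

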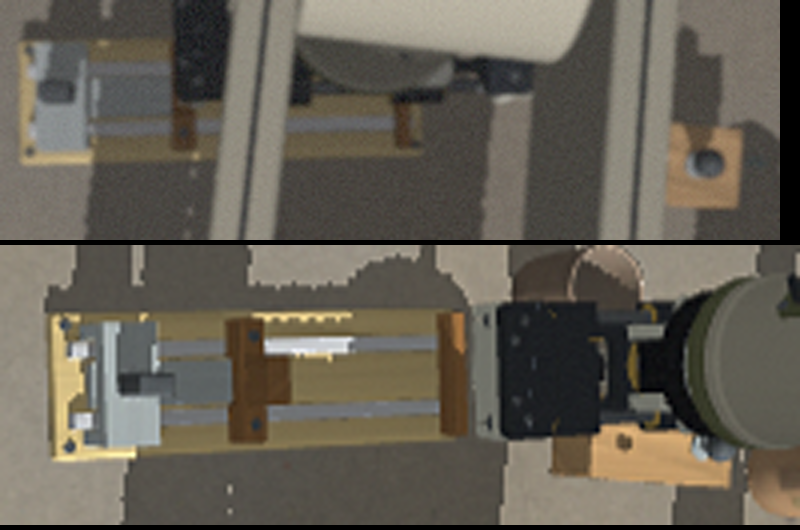

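The pin's tab stands upright on the bracket (about (58,90) in the top crop and (145,383) in the side crop). The fence is at its stop, the pin's hole in the block is empty and the knob pin is still in place at (707,163). Handing in.

```bash
python3 -c "
from plant import robot
print(robot.close_job())"
```

```text
the job is handed in; nothing more can be done
None
```

The job is handed in, about 17 s on the clock: the fence is at its end stop, the tab pin is seated through the bracket and tongue and released, and the knob pin, beaker and bowl were left alone; the hand-in call returned no verdict.

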